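# Turn the short beaker over onto the draining mat

## Task

Two washed eight-sided steel beakers lie on their sides on the worktop. Stand the shorter one upside down, mouth down, on the empty round pad of the draining mat, with its whole rim on the pad, and let go. Leave the tall beaker and the glass that already stands on the mat where they are.

Things in the scene. Friction and masses are not known exactly. Their poses are not given: they have to be found in the camera images.
- short_beaker_mid (a point): Shorter beaker: straight eight-sided steel tumbler, 72 mm long, 54 mm across flats (58 over corners), wall 3 mm, 0.1 to 0.2 kg. Starts lying on a flat, two flats upright at its sides, mouth away from the robot, straight or turned up to 40 degrees to the right. Point: its centre, 36 mm from each end, 27 mm up while lying; x: from closed base to open mouth, z is up while it lies.
- tall_beaker_mid (a point): The tall beaker, a bystander: the same make, 125 mm long, 48 mm across flats, also lying with its mouth roughly away from the robot. The point is its centre, 24 mm above the worktop; x runs from base to mouth. The two beakers lie side by side, either one to the left.
- free_pad (a point): Centre of the top of the empty round pad on the draining mat: 95 mm across, raised 2 mm above the mat, its top 8 mm above the worktop. The mat is grey, fixed, 230 x 130 mm, with a 9 mm high rim; the empty pad is the one nearer the robot. x runs along the mat away from the robot towards the other pad, z up.
- glass: Plain clear drinking glass, 81 mm across and 91 mm high, standing upside down on the mat's other pad, 115 mm beyond the empty one; a bystander. Origin at the centre of its underside, z up.
Things that resemble listed ones, but are neither listed nor needed, are in the scene too. Leave any orange or yellow look-alike of the part that bears short_beaker_mid alone.

How it is judged (in metres and radians):
At the end, for the whole second after the job is handed in: The short beaker stands at rest, mouth down (within 8 degrees), on the empty pad, its axis within 20 mm of the pad's centre, released (horizontal distance between short_beaker_mid and free_pad below 0.02 m and angle between short_beaker_mid's own x axis and vertical above 3 rad and height (world z) of short_beaker_mid below 0.055 m and linear speed of short_beaker below 0.02 m/s); the robot touches nothing.
It fails at once if the tall beaker is moved more than 25 mm (distance of tall_beaker_mid from where it was at the start of the episode above 0.025 m).
It fails at once if the glass is moved more than 25 mm or tipped (distance of glass from where it was at the start of the episode above 0.025 m or angle between glass's own z axis and vertical above 0.3 rad).
It also fails if it takes over 42 s, if anything falls off the work surface, if the arm or the gripper's body presses on something with over 40 N, if the wrist force passes 120 N, or if a joint passes its speed limit or range.

## Robot

A 7-joint arm with a two-finger parallel gripper is mounted at the origin on a cart in front of the work surface, level with it; the furniture and walls round the work are solid. World frame = base frame: x ahead of the robot, y to its left, z up, the work surface at z = 0. Lengths are in m, angles in degrees, forces in N, time in s.
With the tool pointing down it reaches from about 0.425 to 0.825 m from the base axis. Payload 3.6 kg.
Tool frame: the origin (TCP) lies between the finger pads; the fingertips stand 14 mm ahead of it and the grasp point (between the pads) lies 5 mm behind it; z points along the fingers, y is the line along which they close (so a half turn about z gives the same grasp; the last joint's range is limited). The gripper opens to 85 mm and grips with 20 to 120 N. Pads are 22 mm wide; open, the fingers measure 114 mm over their backs; the gripper's body (76 mm by 85 mm) begins 54 mm behind the grasp point. The pads swing forward as they close: fully open they stand 13 mm farther back than shut.
Start: joints at [-78.81, 35.231, -0.722, 81.555, 0.464, 63.22, -2.315], TCP at [0.143, 0.634, 0.245] pointing down, gripper open.
Joint ranges: [-178.69, 178.69], [-17.37, 117.87], [-77.05, 75.6], [15.02, 138.74], [-78.02, 258.01], [0.78, 113.62], [-162.83, 162.83]. Speed limits (degrees/s): [159.86, 159.86, 180, 180, 180, 180, 180].

## Interface

Orientations are given as [roll, pitch, yaw] about the fixed x, y, z axes, in that order (R = Rz(yaw) Ry(pitch) Rx(roll)).
In Python, from station import env gives the robot as it stands.
- The arm moves only by the tool jog_arm, never from a script. Its argument "increments" is a list that holds one entry, the list of rows, each a list of 7 numbers: the shift along the tool's x, y, z in m, then the turn, a rotation vector about the tool's x, y, z in degrees, then the gripper's target within -1 to 1 (shut at 1, half-way at 0, fully open at -1). In form: [[[x, y, z, ax, ay, az, fingers], ...]]. A call has 1 to 20 rows; each row is the pose to reach, as a shift and turn from the pose commanded when the call began, along the tool's axes at that moment; what a row does not reach only later rows make up. A row lasts 1/8 s, in which the tool goes at most 62.5 mm and 10.7 degrees, less where a joint would pass 70% of its speed; a pose out of reach is approached as far as the arm can. A call with a gripper value outside its range is refused whole. The fingers move at their own pace and stop on an object; "squeeze" is the grip in N (left out, the last holds). Time passes only in rows, so rows that repeat a pose let the fingers close. It gives the time, the measured TCP pose, the force, the opening and the grip force at its end, in the units of the state.
- env.get_obs(): the state, without advancing time (a new reading comes with each control period).
- env.get_image(name): name is "side" or "top"; returns a dict with "image" (420x560x3 uint8, red, green, blue), "fov_y" (degrees; the focal length in pixels is half the picture's height over the tangent of half this angle, whatever the lens; pixels are square), "cx", "cy" (the principal point, pixels), "dist_coeffs" ([k1, k2, p1, p2, k3] as OpenCV has them; the pictures are not rectified), "R" (3x3) and "t" (3): a world point X has camera coordinates R X + t. Camera axes: x right, y down, z forward; pixel columns grow to the right and rows downward; lengths in m; the calibration is good to about 2 mm. A picture is of the moment at which its call begins. There is no depth.
- env.hand_in(): hands the job in; it is judged then, once.
Trained networks look in a picture, given as the dict that the camera call returned (one of the last four; its "shot" number tells which), for a name from the list of things; names that differ only in an ending like _2 or _b are one class to them, and where a whole thing is asked for, a point or a joint stands for the part that bears it (a point fixed in the world has none). Each returns a list of dicts, best first, with "score" (0 to 1); they miss things now and then, are a little off and sometimes report something else, mostly with a low value. They report only what shows in the picture. A call takes as long as a camera call. They do not tell look-alikes from the thing itself.
- env.boxes_of(picture, query): "at" ([x, y, z] in m, in the coordinates of the camera as it stood for that picture, good to about 4 mm: the middle of the surface that is visible of it).
- env.cut_out(picture, query): "mask" (420x560 bool, what is visible of it).
The state is a dict: "time": time; "q": joint angles; "qd": joint speeds; "tau": joint torques, N m; "ee_pos": TCP position; "tool_rot": TCP orientation; "wrist_force": force on the tool from outside, world axes, zero at the start; "wrist_torque": the same for the moment, N m; "grip_width": finger opening in m; "gripper_force": force on a finger pad.
Only numpy, scipy, OpenCV 4.12 (cv2) and the standard library are available. Lean on these libraries where they do the work, as an engineer would, in place of code of your own. Each camera call takes 0.05 s, during which the arm holds its last target. There are 200 camera calls.

## Working session

There is one attempt and no reset: what is moved stays moved. The work goes in short steps, Python scripts to look and compute and a tool call to move; the robot and the scene stay as the last step left them, time stands still between calls to the robot, and variables do not carry over. Pictures are saved under pics/ and viewed, at most 10 in all, crops included, and the job is handed in when it is done.

Besides the shell and the picture viewer there is one more tool, called after ">>>" by a JSON object that holds its "op" and its "data", one argument or row to a line. jog_arm: Moves the arm, as the interface text tells. Its arguments: {"type":"object","properties":{"increments":{"type":"array"},"squeeze":{"type":"number"}},"required":["increments"]}

```bash
mkdir -p pics
cat > h.py <<'E'
import numpy as np, cv2
from station import env
def cam(p):
    f=210/np.tan(np.radians(p["fov_y"])/2)
    return np.array([[f,0,p["cx"]],[0,f,p["cy"]],[0,0,1]]),np.array(p["dist_coeffs"],float),np.array(p["R"]),np.array(p["t"])
def ray(p,uv,z):
    K,d,R,t=cam(p)
    n=cv2.undistortPoints(np.array(uv,float).reshape(-1,1,2),K,d).reshape(-1,2)
    D=np.c_[n,np.ones(len(n))]@R; C=-R.T@t
    return C+D*((z-C[2])/D[:,2])[:,None]
def proj(p,X):
    K,d,R,t=cam(p)
    return cv2.projectPoints(np.array(X,float).reshape(-1,3),cv2.Rodrigues(R)[0],t,K,d)[0].reshape(-1,2)
E
python3 - <<'E'
from h import *
o=env.get_obs();print(o)
for n in("top","side"):
    p=env.get_image(n);cv2.imwrite(f"pics/{n}1.png",p["image"][...,::-1])
    K,d,R,t=cam(p);print(n,"cam at",-R.T@t)
    for q in("short_beaker_mid","tall_beaker_mid","free_pad","glass"):
        for b in env.boxes_of(p,q): print(q,round(b["score"],2),np.round(R.T@(np.array(b["at"])-t),3))
        for b in env.cut_out(p,q):
            ys,xs=np.nonzero(b["mask"]);print("  mask",round(b["score"],2),len(xs),xs.mean().round(),ys.mean().round())
E
```

```text
{'time': 0.0, 'q': array([-78.81032214,  35.28934276,  -0.7243986 ,  81.64169166,
         0.4644711 ,  63.21799109,  -2.31491277]), 'qd': array([ 1.05526483e-01,  8.58344779e-05, -4.98435661e-02,  1.73193987e-01,
        1.09306737e-01, -3.35087770e-02,  2.65930426e-04]), 'tau': array([-3.43513038e-04, -4.69216919e+01,  2.59338543e-01, -1.71036261e+01,
        9.96466842e-03,  9.67235479e-03, -1.12584416e-06]), 'ee_pos': array([0.14280713, 0.63337474, 0.24413482]), 'tool_rot': array([-1.79853853e+02,  1.53266704e-03,  1.67297064e+02]), 'wrist_force': array([0.32237483, 0.0595908 , 0.48339605]), 'wrist_torque': array([-0.00999619,  0.03669046, -0.00675061]), 'gripper_force': 0.0, 'grip_width': 0.08521573359179238}
top cam at [0.31661241 0.0784292  0.92945393]
short_beaker_mid 0.9 [0.463 0.191 0.048]
short_beaker_mid 0.87 [0.387 0.056 0.05 ]
short_beaker_mid 0.61 [0.401 0.334 0.046]
short_beaker_mid 0.55 [0.546 0.295 0.051]
  mask 0.91 829 295.0 258.0
  mask 0.78 888 236.0 221.0
  mask 0.77 938 188.0 183.0
tall_beaker_mid 0.9 [0.523 0.082 0.045]
tall_beaker_mid 0.73 [ 0.498 -0.152  0.006]
  mask 0.63 1218 285.0 194.0
free_pad 0.57 [ 0.502 -0.15   0.005]
  mask 0.57 4183 388.0 209.0
glass 0.6 [ 0.579 -0.143  0.099]
  mask 0.97 1406 392.0 167.0
side cam at [ 0.29626996 -0.50449007  0.61667523]
short_beaker_mid 0.93 [0.46  0.174 0.044]
short_beaker_mid 0.85 [0.384 0.039 0.042]
short_beaker_mid 0.77 [0.546 0.281 0.039]
short_beaker_mid 0.6 [0.4   0.321 0.044]
  mask 0.94 862 246.0 184.0
  mask 0.82 1200 226.0 232.0
  mask 0.66 799 205.0 153.0
  mask 0.6 715 266.0 150.0
tall_beaker_mid 0.62 [0.525 0.07  0.039]
  mask 0.77 1335 288.0 209.0
free_pad 0.87 [ 0.498 -0.177  0.009]
  mask 0.85 6431 327.0 315.0
glass 0.64 [ 0.579 -0.175  0.082]
  mask 0.84 2717 371.0 279.0
```

Run:
```python
from h import *
for n in("top","side"):
    im=cv2.imread(f"pics/{n}1.png")
    c=im[130:300,150:450] if n=="top" else im[120:390,170:450]
    cv2.imwrite(f"pics/{n}1c.png",cv2.resize(c,None,fx=2.6 if n=="top" else 2.2,fy=2.6 if n=="top" else 2.2,interpolation=cv2.INTER_CUBIC))
```

```text
(no output)
```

View pics/top1c.png

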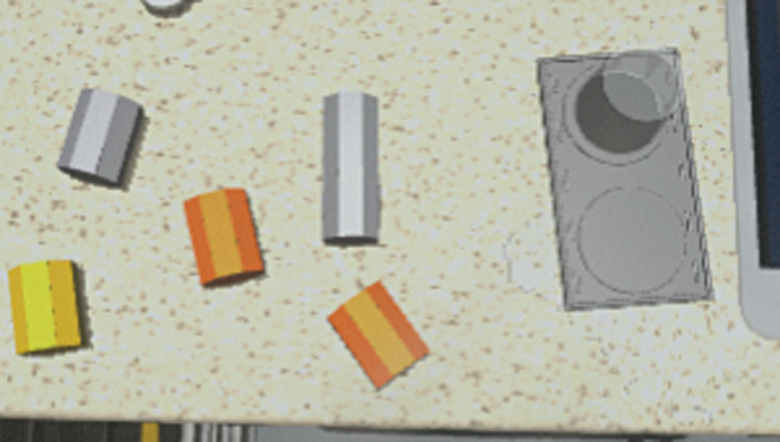

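View pics/side1c.png

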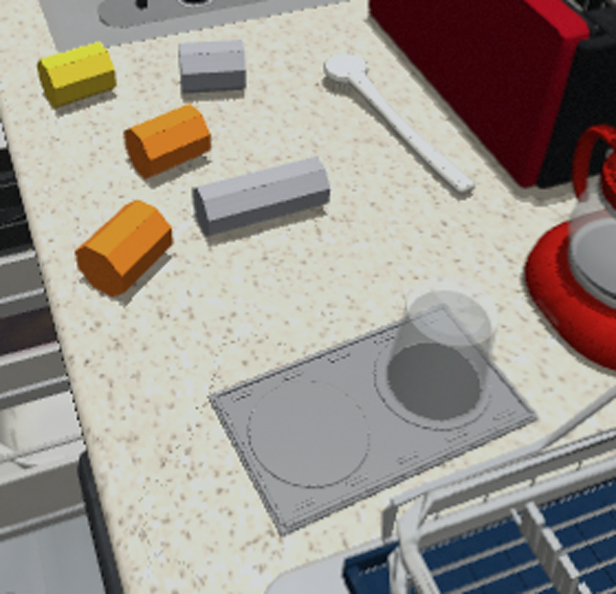

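The top picture shows the steel short beaker at about full-frame pixel (188,183), the tall one at (285,194), and the empty pad at (393,222). The orange and yellow pieces are look-alikes. The side picture matches, with the short beaker at (266,150) and the pad at (310,317). Next I'll fit the beaker and pad poses and check the joint sign conventions.

```bash
cat > meas.py <<'E'
from h import *
from scipy.optimize import minimize,least_squares
from scipy.spatial.transform import Rotation as Ro
import itertools
P={n:env.get_image(n) for n in("top","side")}
M={}
for n,c in(("top",(188,183)),("side",(266,150))):
    for b in env.cut_out(P[n],"short_beaker_mid"):
        if b["mask"][c[1],c[0]]: M[n]=b["mask"];break
print({k:int(v.sum()) for k,v in M.items()})
def sil(p,X):
    S=8; m=np.zeros((420*2,560*2),np.uint8)
    q=cv2.convexHull((proj(p,X)*2+0.5).astype(np.float32)).reshape(-1,2)
    cv2.fillConvexPoly(m,np.round(q*16).astype(np.int32),255,cv2.LINE_AA,4)
    return cv2.resize(m,(560,420),interpolation=cv2.INTER_AREA)/255.
an=np.radians(22.5+45*np.arange(8));r=.027/np.cos(np.pi/8)
def cost(v,names):
    x,y,a=v; a=np.radians(a*100)
    L=[[s*.036,r*np.cos(t),.027+r*np.sin(t)] for s in(-1,1) for t in an]
    L=np.array(L);c,s=np.cos(a),np.sin(a)
    X=np.c_[x+c*L[:,0]-s*L[:,1],y+s*L[:,0]+c*L[:,1],L[:,2]]
    return sum(np.abs(sil(P[n],X)-M[n]).sum()/M[n].sum() for n in names)
for names in (("top",),("side",),tuple(M)):
    if not all(n in M for n in names): continue
    best=min((minimize(cost,[.546,.285,a],(names,),method="Nelder-Mead",options=dict(initial_simplex=[[.546,.285,a],[.556,.285,a],[.546,.295,a],[.546,.285,a+.08]])) for a in(-.05,-.15,-.3)),key=lambda r:r.fun)
    print(names,best.x*[1,1,100],best.fun)
# mat and pad
tc={"top":np.array([(538,58),(678,48),(712,297),(567,310),(634,240)])/2.6+[150,130],
 "side":np.array([(210,400),(445,308),(535,418),(285,530),(308,433)])/2.2+[170,120]}
for n in P:
    print(n,"mat",np.round(ray(P[n],tc[n][:4],.009)[:,:2],3).tolist(),"pad",np.round(ray(P[n],tc[n][4:],.008),4))
E
python3 meas.py
python3 - <<'E'
from h import *
import itertools
from scipy.spatial.transform import Rotation as Ro
o=env.get_obs();q=o["q"];T=Ro.from_euler("xyz",o["tool_rot"],degrees=True)
for s in itertools.product((-1,1),repeat=4):
    v=[s[0]*q[0],q[1],s[1]*q[2],q[3],s[2]*q[4],q[5],s[3]*q[6]]
    Rm=Ro.identity()
    for ax,a in zip("zyzyzyz",v): Rm=Rm*Ro.from_euler(ax,a,degrees=True)
    res=[(round(np.degrees((T.inv()*(Rm*Ro.from_euler("z",k,degrees=True))).magnitude()),3),k) for k in(0,90,180,-90)]
    print(s,min(res))
E
```

```text
{'top': 948, 'side': 649}
('top',) [  0.55266798   0.30330177 -13.60063044] 0.03799536692314057
('side',) [  0.55148961   0.30417061 -15.08017529] 0.09024441826037041
('top', 'side') [  0.55220769   0.30347673 -14.43969187] 0.13930771296900757
top mat [[0.639, -0.083], [0.651, -0.21], [0.426, -0.23], [0.412, -0.105]] pad [[ 0.4747 -0.1646  0.008 ]]
side mat [[0.414, -0.112], [0.638, -0.09], [0.649, -0.212], [0.43, -0.232]] pad [[ 0.4763 -0.1651  0.008 ]]
(-1, -1, -1, -1) (np.float64(0.0), 90)
(-1, -1, -1, 1) (np.float64(4.631), 90)
(-1, -1, 1, -1) (np.float64(0.928), 90)
(-1, -1, 1, 1) (np.float64(4.294), 90)
(-1, 1, -1, -1) (np.float64(1.442), 90)
(-1, 1, -1, 1) (np.float64(3.552), 90)
(-1, 1, 1, -1) (np.float64(1.596), 90)
(-1, 1, 1, 1) (np.float64(3.036), 90)
(1, -1, -1, -1) (np.float64(22.376), -90)
(1, -1, -1, 1) (np.float64(27.007), -90)
(1, -1, 1, -1) (np.float64(21.974), -90)
(1, -1, 1, 1) (np.float64(26.602), -90)
(1, 1, -1, -1) (np.float64(21.215), -90)
(1, 1, -1, 1) (np.float64(25.843), -90)
(1, 1, 1, -1) (np.float64(20.781), -90)
(1, 1, 1, 1) (np.float64(25.412), -90)
```

```bash
cat > kin.py <<'E'
import numpy as np
from scipy.optimize import least_squares
from scipy.spatial.transform import Rotation as Ro
LEN=[.3,.45,.44,.224]
lo=np.array([-178.69,-17.37,-77.05,15.02,-78.02,.78,-162.83]);hi=np.array([178.69,117.87,75.6,138.74,258.01,113.62,162.83])
def fk(q,L=None,full=False):
    L=LEN if L is None else L
    r=Ro.identity();p=np.zeros(3);pts=[]
    for i,(ax,s) in enumerate(zip("zyzyzyz",(-1,1,-1,1,-1,1,-1))):
        if i in(1,3,5): p=p+r.apply([0,0,L[(i-1)//2]]);pts.append(p)
        r=r*Ro.from_euler(ax,s*q[i],degrees=True)
    r=r*Ro.from_euler("z",90,degrees=True);p=p+r.apply([0,0,L[3]])
    return (p,r,pts) if full else (p,r)
def ik(p,R,q0,w=.003):
    def f(q):
        P,r=fk(q);return np.r_[(P-p)*20,(R.inv()*r).as_rotvec()*4,(q-q0)/57*w]
    s=least_squares(f,np.clip(q0,lo+.5,hi-.5),bounds=(lo,hi));P,r=fk(s.x)
    return s.x,np.linalg.norm(P-p)*1000,np.degrees((R.inv()*r).magnitude())
def tool(az,tilt,xs):
    """z points along az, tilt deg from down; xs=+1: tool x is the upper perpendicular"""
    a=np.radians(az);t=np.radians(tilt);h=np.array([np.cos(a),np.sin(a),0]);d=np.array([0,0,-1.])
    z=h*np.sin(t)+d*np.cos(t);u=h*np.cos(t)-d*np.sin(t);x=xs*u
    return z,Ro.from_matrix(np.c_[x,np.cross(z,x),z])
E
python3 - <<'E'
from kin import *
q0=np.array([-78.8,35.2,-.7,81.6,.5,63.2,-2.3])
print(fk(q0)[0])
B=np.array([.552,.3035,.027])
for tilt in(45,):
  for xs in(1,-1):
    z,R=tool(-14.4,tilt,xs)
    for q7 in(-90,90):
      s=ik(B-.1*z,R,np.array([-30,45,0,80,0,50,q7]));print("grasp",xs,np.round(s[0]),np.round(s[1:],1))
    for az in(-20,-60,-90,-120,30,60,90):
      z2,R2=tool(az,tilt,-xs);best=None
      for q7 in(-90,0,90):
       for q5 in(-50,0,60):
        s=ik(np.array([.475,-.164,.08])+.005*z2,R2,np.array([20,45,0,90,q5,50,q7]))
        if best is None or s[1]+s[2]<best[1]+best[2]-.3: best=s
      print("  place",az,np.round(best[0]),np.round(best[1:],1))
E
```

```text
[0.12161133 0.64069966 0.24534787]
grasp 1 [ -92.   60.   59.  113.  -27.   10. -138.] [0. 0.]
grasp 1 [-52.  40.   6. 113.  85.  36. 131.] [0. 0.]
  place -20 [ 40.  38. -23. 133. 165.  36. -66.] [0. 0.]
  place -60 [  8.  38.  -4. 126. 108.  40. -67.] [0. 0.]
  place -90 [-21.  45.  27. 115.  50.  35. -46.] [0. 0.]
  place -120 [-11.  48.  19. 103.  31.  57. -49.] [0. 0.]
  place 30 [  71.   48.  -42.  123.  -78.   13. -120.] [0. 0.]
  place 60 [  31.   43.    7.  111.  -65.   57. -121.] [0. 0.]
  place 90 [  27.   48.    9.   99.  -45.   71. -115.] [0. 0.]
grasp -1 [-52.  40.   6. 113.  85.  36. -49.] [0. 0.]
grasp -1 [-92.  60.  59. 113. -27.  10.  42.] [0. 0.]
  place -20 [ 49.  41. -33. 133. 159.  38. 124.] [0. 0.]
  place -60 [ -2.  38.   7. 126. 107.  34. 111.] [0. 0.]
  place -90 [ -51.   76.   70.  115.  -43.   32. -149.] [0. 0.]
  place -120 [ 12.  47. -12. 103.  52.  69. 116.] [0. 0.]
  place 30 [ 82.  58. -56. 123.  11.   4. -22.] [0. 0.]
  place 60 [ 75.  56. -49. 111. -10.  33.  18.] [0. 0.]
  place 90 [ 60.  54. -35.  99. -11.  58.  39.] [0. 0.]
```

>>> {"op": "jog_arm", "data": {
  "increments": [
    [[-0.18, -0.114, 0, 0, -10, 0, -1], [-0.18, -0.114, 0, 0, -20, 0, -1], [-0.18, -0.114, 0, 0, -20, 0.8, -1], [-0.18, -0.114, 0, 0, -20, 0.8, -1], [-0.366, -0.228, 0, 0, -30, 1.7, -1], [-0.366, -0.228, 0, 0, -45, 1.7, -1], [-0.366, -0.228, 0, 0, -45, 1.7, -1], [-0.366, -0.228, 0, 0, -45, 1.7, -1], [-0.366, -0.228, 0, 0, -45, 1.7, -1], [-0.366, -0.228, 0, 0, -45, 1.7, -1]]
  ]
}}

```text
time: 2.35
ee_pos: [0.4494, 0.333, 0.2452]
tool_rot: [179.0, 44.9, 165.2]
wrist_force: [-0.1, -0.4, 0.1]
grip_width: 0.0852
gripper_force: 0.0
```

Run:
```python
from h import *
from kin import *
o=env.get_obs();np.set_printoptions(suppress=True,precision=2)
print(o["time"],o["q"],o["ee_pos"].round(3),o["tool_rot"],o["wrist_force"])
z,R=tool(-14.4,45,-1)
print("err rot",np.degrees((Ro.from_euler("xyz",o["tool_rot"],degrees=True).inv()*R).as_rotvec()))
print("fk guess",fk(o["q"])[0],"rot ok",np.degrees((fk(o["q"])[1].inv()*Ro.from_euler("xyz",o["tool_rot"],degrees=True)).magnitude()))
# fit lengths w/ lateral offsets at elbow / wrist
D=[(np.array([-78.81,35.289,-.724,81.642,.464,63.218,-2.315]),np.array([.14281,.63337,.24413])),(o["q"],o["ee_pos"])]
def f(v):
    return np.r_[np.concatenate([fk(q,v)[0]-p for q,p in D]),1e-3*(v-LEN)]
s=least_squares(f,np.array(LEN));print(s.x,f(s.x)[:6]*1000)
```

```text
2.35 [-83.75  28.87  34.97 119.41  57.14  30.19 -28.33] [0.45 0.33 0.24] [178.96  44.93 165.16] [-0.09 -0.35  0.14]
err rot [ 0.73 -0.07 -0.31]
fk guess [0.41 0.33 0.19] rot ok 2.8617571257452863e-14
[0.29 0.54 0.38 0.32] [-21.53   4.21  -0.44  -0.18   0.02   0.44]
```

```bash
cat > delta.py <<'E'
from h import *
from kin import *
np.set_printoptions(suppress=True,precision=4)
def delta(p,R,o=None):
    o=o or env.get_obs();T=Ro.from_euler("xyz",o["tool_rot"],degrees=True)
    return T.inv().apply(p-o["ee_pos"]),np.degrees((T.inv()*R).as_rotvec())
a=np.radians(-14.4);AX=np.array([np.cos(a),np.sin(a),0]);B=np.array([.552,.3035,.027])
E
python3 - <<'E'
from delta import *
z,R=tool(-14.4,45,-1);G=B-.003*AX+.005*z
print(delta(G-.09*z,R),delta(G,R))
E
```

```text
(array([ 0.0808, -0.0054,  0.1426]), array([ 0.731 , -0.0708, -0.3103])) (array([ 0.0807, -0.0065,  0.2326]), array([ 0.731 , -0.0708, -0.3103]))
```

>>> {"op": "jog_arm", "data": {
  "increments": [
    [[0.081, -0.006, 0.07, 0.7, 0, -0.3, -1], [0.081, -0.006, 0.143, 0.7, 0, -0.3, -1], [0.081, -0.006, 0.143, 0.7, 0, -0.3, -1], [0.081, -0.006, 0.143, 0.7, 0, -0.3, -1], [0.081, -0.006, 0.143, 0.7, 0, -0.3, -1], [0.081, -0.006, 0.143, 0.7, 0, -0.3, -1]]
  ]
}}

```text
time: 3.1
ee_pos: [0.4909, 0.3176, 0.0873]
tool_rot: [180.0, 45.0, 165.5]
wrist_force: [0.1, -0.6, 0.2]
grip_width: 0.0854
gripper_force: 0.0
```

Run:
```python
from delta import *
z,R=tool(-14.4,45,-1);G=B-.003*AX+.005*z
print(delta(G,R));o=env.get_obs();print(o["time"],o["q"],o["wrist_force"])
p=env.get_image("side");cv2.imwrite("pics/s2.png",cv2.resize(p["image"][60:330,100:400,::-1],None,fx=2.2,fy=2.2))
uv=proj(p,[B,B+.036*AX,o["ee_pos"]]);print((uv-[100,60])*2.2)
```

```text
(array([0.0003, 0.0015, 0.0899]), array([-0.0117, -0.0433, -0.0502]))
3.1 [-79.4626  50.7766  39.8103 123.2291 105.9759  12.6106 -85.2894] [ 0.1131 -0.6374  0.221 ]
[[364.3862 197.6027]
 [395.6756 195.9832]
 [306.1943 155.5776]]
```

View pics/s2.png

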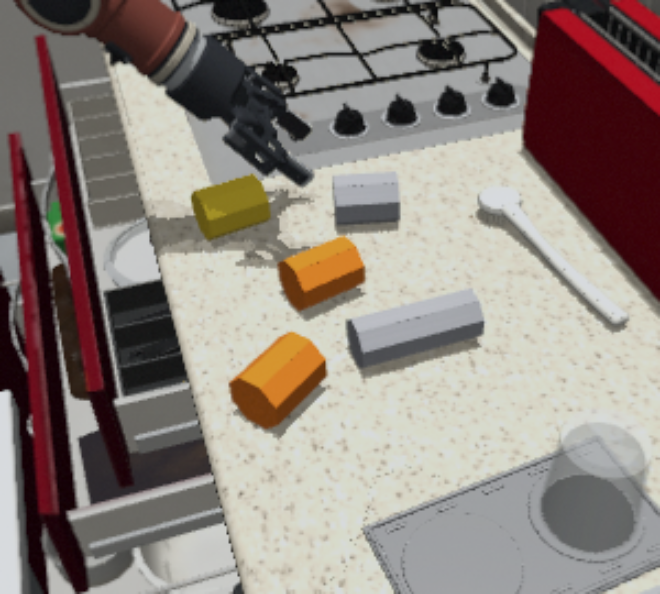

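The side view shows the open fingers at crop (290,165), aimed at the short beaker at (366,197) as predicted and clear of the yellow piece. I'll go straight in.

>>> {"op": "jog_arm", "data": {
  "increments": [
    [[0, 0.0015, 0.03, 0, 0, 0, -1], [0, 0.0015, 0.055, 0, 0, 0, -1], [0, 0.0015, 0.075, 0, 0, 0, -1], [0, 0.0015, 0.09, 0, 0, 0, -1], [0, 0.0015, 0.09, 0, 0, 0, -1], [0, 0.0015, 0.09, 0, 0, 0, -1]]
  ]
}}

```text
time: 3.9
ee_pos: [0.5528, 0.3023, 0.0237]
tool_rot: [-179.9, 45.0, 165.6]
wrist_force: [-0.1, -0.2, 0.7]
grip_width: 0.0854
gripper_force: 0.0
```

Run:
```python
from delta import *
z,R=tool(-14.4,45,-1);G=B-.003*AX+.005*z
print(delta(G,R));o=env.get_obs();print(o["time"],o["q"],o["wrist_force"])
```

```text
(array([ 0.0005,  0.001 , -0.0002]), array([-0.0821, -0.0141, -0.019 ]))
3.9 [-65.4058  55.7323  27.9281 118.4504 118.9062  20.64   -94.6615] [-0.072  -0.1632  0.7363]
```

>>> {"op": "jog_arm", "data": {
  "increments": [
    [[0, 0.001, 0, 0, 0, 0, 0], [0, 0.001, 0, 0, 0, 0, 0.5], [0, 0.001, 0, 0, 0, 0, 1], [0, 0.001, 0, 0, 0, 0, 1], [0, 0.001, 0, 0, 0, 0, 1], [0, 0.001, 0, 0, 0, 0, 1]]
  ],
  "squeeze": 50
}}

```text
time: 4.65
ee_pos: [0.5534, 0.3034, 0.0237]
tool_rot: [-180.0, 45.0, 165.6]
wrist_force: [-3.7, 1.3, 6.2]
grip_width: 0.0535
gripper_force: 52.9
```

>>> {"op": "jog_arm", "data": {
  "increments": [
    [[-0.02, 0, -0.02, 0, 0, 0, 1], [-0.05, 0, -0.05, 0, 0, 0, 1], [-0.09, 0, -0.09, 0, 0, 0, 1], [-0.13, 0, -0.13, 0, 0, 0, 1], [-0.15, 0, -0.15, 0, 0, 0, 1], [-0.15, 0, -0.15, 0, 0, 0, 1], [-0.15, 0, -0.15, 0, 0, 0, 1]]
  ]
}}

```text
time: 5.52
ee_pos: [0.555, 0.3024, 0.2392]
tool_rot: [179.5, 45.1, 165.0]
wrist_force: [0.6, 0.3, -2.0]
grip_width: 0.0536
gripper_force: 53.0
```

Run:
```python
from delta import *
o=env.get_obs();print(o["time"],o["q"],o["ee_pos"],o["tool_rot"],o["wrist_force"],o["grip_width"])
p=env.get_image("side");cv2.imwrite("pics/s3.png",cv2.resize(p["image"][20:290,120:420,::-1],None,fx=2.2,fy=2.2))
Q=[([-78.81,35.289,-.724,81.642,.464,63.218,-2.315],[.14281,.63337,.24413]),([-83.75,28.87,34.97,119.41,57.14,30.19,-28.33],[.4494,.333,.2452]),([-79.4626,50.7766,39.8103,123.2291,105.9759,12.6106,-85.2894],[.4909,.3176,.0873]),([-65.4058,55.7323,27.9281,118.4504,118.9062,20.64,-94.6615],[.5528,.3023,.0237]),(o["q"],o["ee_pos"])]
def fk2(q,v):
    r=Ro.identity();p=np.zeros(3);L=v.reshape(4,3)
    for i,(ax,s) in enumerate(zip("zyzyzyz",(-1,1,-1,1,-1,1,-1))):
        if i in(1,3,5): p=p+r.apply(L[(i-1)//2])
        r=r*Ro.from_euler(ax,s*q[i],degrees=True)
    r=r*Ro.from_euler("z",90,degrees=True);return p+r.apply(L[3])
v0=np.array([0,0,.3,0,0,.45,0,0,.44,0,0,.224])
f=lambda v:np.r_[np.concatenate([fk2(q,v)-p for q,p in Q]),.01*(v-v0)]
s=least_squares(f,v0);print(s.x.reshape(4,3),np.abs(f(s.x)[:15]).max()*1000)
```

```text
5.525 [-66.9536  31.764   29.2254 112.9094  61.3858  25.9987 -23.2222] [0.555  0.3024 0.2392] [179.4641  45.1043 164.9616] [ 0.5568  0.3408 -1.9677] 0.05355822434995917
[[ 0.0003 -0.0125  0.2557]
 [-0.0003 -0.0083  0.5499]
 [ 0.0005 -0.0005  0.3732]
 [-0.0005 -0.0005  0.2911]] 0.06376315247413888
```

View pics/s3.png

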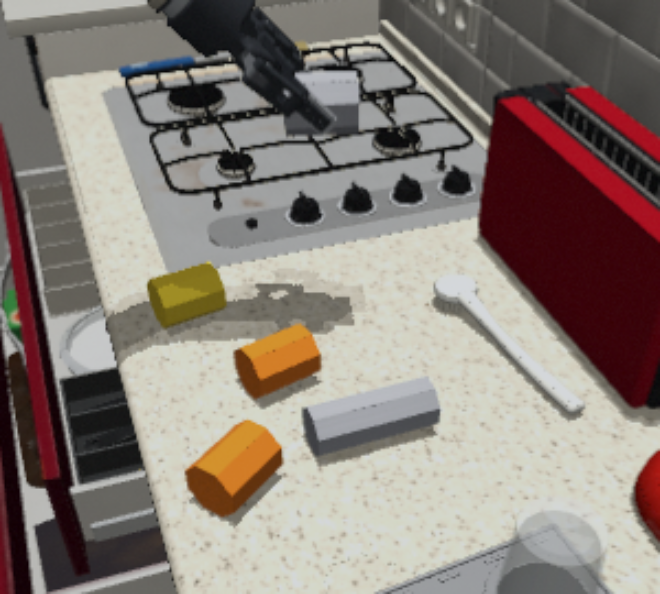

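The beaker is held and lifted (crop (325,100)), the worktop is undisturbed, and the kinematic model fits to 0.1 mm. Next is planning the flip and transfer.

```bash
python3 - <<'E'
s=open("kin.py").read()
s=s.replace("LEN=[.3,.45,.44,.224]","LEN=[[0,-.0125,.2557],[0,-.0083,.5499],[0,-.0005,.3732],[0,-.0005,.2911]]").replace("r.apply([0,0,L[(i-1)//2]])","r.apply(L[(i-1)//2])").replace("r.apply([0,0,L[3]])","r.apply(L[3])")
open("kin.py","w").write(s)
E
python3 - <<'E'
from delta import *
np.set_printoptions(suppress=True,precision=0)
q0=env.get_obs()["q"];print(q0)
F=np.array([.475,-.164,.044])
for az in(-45,-60,-75,-90,-105,-120,-135,60,90,120):
    z,R=tool(az,45,1);S=[]
    for q7 in(-90,0,90,140):
      for q5 in(-50,20,60,120):
        for dz in(0.004,):
          s=ik(F+[0,0,.003+dz]+.005*z,R,np.array([0,45,0,100,q5,50,q7]),.01)
          if s[1]<1 and s[2]<.5: S.append((np.abs(s[0]-q0).max(),s[0]))
    if S:
      c,q=min(S,key=lambda t:t[0]);pt=fk(q,full=True)[2]
      print(az,c,q,"elbow z %.3f wrist"%pt[1][2],pt[2].round(3).astype(str))
E
```

```text
[-67.  32.  29. 113.  61.  26. -23.]
-60 84.05797724816051 [-23.  52.  28. 138. 140.  32.  61.] elbow z 0.599 wrist ['0.373' '0.011' '0.253']
-75 116.0678584771685 [-10.  48.   4. 130.  96.  42.  93.] elbow z 0.626 wrist ['0.422' '0.031' '0.253']
-90 115.63292179874149 [ -45.   73.   68.  123.  -54.   22. -132.] elbow z 0.426 wrist ['0.474' '0.038' '0.253']
-105 121.09879848652912 [ 16.  55. -34. 113.  70.  76.  98.] elbow z 0.570 wrist ['0.527' '0.032' '0.253']
-120 116.06736237950034 [ 22.  59. -43. 105.  63.  87.  93.] elbow z 0.530 wrist ['0.576' '0.011' '0.253']
-135 109.01194206492806 [ 27.  64. -49.  97.  58.  95.  86.] elbow z 0.491 wrist ['0.618' '-0.021' '0.253']
60 124.42922896088012 [ 46.  49.  -9. 117. -63.  43.  67.] elbow z 0.613 wrist ['0.374' '-0.339' '0.253']
90 104.67798720160087 [ 38.  53.  -3. 101. -38.  61.  64.] elbow z 0.589 wrist ['0.476' '-0.366' '0.253']
120 96.3880998214218 [ 28.  56.   1.  89. -23.  76.  73.] elbow z 0.561 wrist ['0.577' '-0.339' '0.253']
```

Run:
```python
from delta import *
o=env.get_obs();q0=o["q"]
F=np.array([.475,-.164,.044]);z,R=tool(-100,45,1)
T=F+[0,0,.003+.10]+.005*z
s=ik(T,R,np.array([12,50,-20,115,78,65,98.]),.005);qf=s[0];print(qf.round(0),s[1:])
p0,r0=fk(q0);N=18;pr=r0
for k in range(1,N+1):
    u=k/N;p,r,pt=fk(q0+(qf-q0)*u,full=True)
    print(np.round(r0.inv().apply(p-p0),3),np.round(np.degrees((r0.inv()*r).as_rotvec()),1),"|",p.round(2),r.apply([0,0,1]).round(2),round(np.degrees((pr.inv()*r).magnitude()),1));pr=r
```

```text
[ 11.  41. -27. 114.  63.  72. 111.] (np.float64(8.54775377931349e-05), np.float64(5.269147211249596e-05))
[-0.002 -0.027  0.019] [ 3.7  1.  -6.6] | [0.56 0.27 0.22] [ 0.66 -0.24 -0.72] 7.6
[-0.004 -0.055  0.036] [  7.2   2.5 -13.1] | [0.57 0.24 0.21] [ 0.63 -0.29 -0.72] 7.6
[-0.005 -0.082  0.051] [ 10.4   4.6 -19.6] | [0.57 0.21 0.2 ] [ 0.59 -0.35 -0.73] 7.5
[-0.005 -0.111  0.064] [ 13.2   7.1 -26.1] | [0.57 0.18 0.19] [ 0.55 -0.4  -0.73] 7.5
[-0.005 -0.139  0.076] [ 15.7  10.1 -32.4] | [0.57 0.15 0.19] [ 0.51 -0.45 -0.73] 7.5
[-0.003 -0.167  0.086] [ 17.8  13.5 -38.7] | [0.57 0.13 0.18] [ 0.47 -0.49 -0.74] 7.4
[-0.002 -0.195  0.094] [ 19.5  17.3 -44.9] | [0.57 0.1  0.17] [ 0.42 -0.53 -0.74] 7.4
[ 0.    -0.223  0.101] [ 20.6  21.4 -51. ] | [0.57 0.07 0.16] [ 0.37 -0.56 -0.74] 7.4
[ 0.003 -0.25   0.106] [ 21.2  25.7 -56.9] | [0.56 0.04 0.16] [ 0.33 -0.59 -0.74] 7.4
[ 0.005 -0.277  0.11 ] [ 21.3  30.3 -62.7] | [0.56 0.02 0.15] [ 0.27 -0.62 -0.74] 7.3
[ 0.008 -0.304  0.113] [ 20.8  35.  -68.4] | [ 0.55 -0.01  0.15] [ 0.22 -0.64 -0.73] 7.3
[ 0.012 -0.33   0.114] [ 19.7  39.9 -73.8] | [ 0.54 -0.03  0.15] [ 0.17 -0.66 -0.73] 7.3
[ 0.015 -0.355  0.113] [ 17.9  44.7 -79.2] | [ 0.53 -0.06  0.14] [ 0.12 -0.68 -0.73] 7.2
[ 0.019 -0.38   0.112] [ 15.6  49.5 -84.3] | [ 0.52 -0.08  0.14] [ 0.07 -0.69 -0.72] 7.2
[ 0.023 -0.405  0.109] [ 12.6  54.2 -89.2] | [ 0.51 -0.1   0.14] [ 0.02 -0.69 -0.72] 7.2
[ 0.027 -0.429  0.105] [  9.1  58.8 -93.9] | [ 0.5  -0.13  0.14] [-0.03 -0.7  -0.72] 7.1
[ 0.031 -0.452  0.1  ] [  4.9  63.1 -98.5] | [ 0.49 -0.15  0.14] [-0.08 -0.7  -0.71] 7.1
[ 0.035 -0.475  0.094] [   0.1   67.1 -102.8] | [ 0.47 -0.17  0.14] [-0.12 -0.7  -0.71] 7.0
```

>>> {"op": "jog_arm", "data": {
  "increments": [
    [[-0.002, -0.027, 0.019, 3.7, 1, -6.6, 1], [-0.004, -0.055, 0.036, 7.2, 2.5, -13.1, 1], [-0.005, -0.082, 0.051, 10.4, 4.6, -19.6, 1], [-0.005, -0.111, 0.064, 13.2, 7.1, -26.1, 1], [-0.005, -0.139, 0.076, 15.7, 10.1, -32.4, 1], [-0.003, -0.167, 0.086, 17.8, 13.5, -38.7, 1], [-0.002, -0.195, 0.094, 19.5, 17.3, -44.9, 1], [0, -0.223, 0.101, 20.6, 21.4, -51, 1], [0.003, -0.25, 0.106, 21.2, 25.7, -56.9, 1], [0.005, -0.277, 0.11, 21.3, 30.3, -62.7, 1], [0.008, -0.304, 0.113, 20.8, 35, -68.4, 1], [0.012, -0.33, 0.114, 19.7, 39.9, -73.8, 1], [0.015, -0.355, 0.113, 17.9, 44.7, -79.2, 1], [0.019, -0.38, 0.112, 15.6, 49.5, -84.3, 1], [0.023, -0.405, 0.109, 12.6, 54.2, -89.2, 1], [0.027, -0.429, 0.105, 9.1, 58.8, -93.9, 1], [0.031, -0.452, 0.1, 4.9, 63.1, -98.5, 1], [0.035, -0.475, 0.094, 0.1, 67.1, -102.8, 1], [0.035, -0.475, 0.094, 0.1, 67.1, -102.8, 1], [0.035, -0.475, 0.094, 0.1, 67.1, -102.8, 1]]
  ]
}}

```text
time: 8.07
ee_pos: [0.475, -0.1663, 0.1434]
tool_rot: [180.0, -45.1, -99.8]
wrist_force: [-0.5, 0.7, -1.6]
grip_width: 0.0536
gripper_force: 52.7
```

```bash
cat > chk.py <<'E'
from delta import *
F=np.array([.475,-.164,.044]);z,R=tool(-100,45,1)
o=env.get_obs();print(o["time"],o["q"].round(0),o["wrist_force"],o["grip_width"])
T=F+[0,0,.003]+.005*z
print("hover",delta(T+[0,0,.1],R));print("down",delta(T,R))
p=env.get_image("side");cv2.imwrite("pics/s4.png",cv2.resize(p["image"][150:400,220:480,::-1],None,fx=2.3,fy=2.3))
t=Ro.from_euler("xyz",o["tool_rot"],degrees=True);zz=t.apply([0,0,1]);ax=t.apply([np.sqrt(.5),0,np.sqrt(.5)])
C=o["ee_pos"]-.005*zz+.003*ax;print("pred centre",C,"axis",ax)
# silhouette fit against both masks, if found
an=np.radians(22.5+45*np.arange(8));r=.027/np.cos(np.pi/8)
yy=t.apply([0,1,0]);w=np.cross(ax,yy)
X=[C+s*.036*ax+r*(np.cos(a)*yy+np.sin(a)*w) for s in(-1,1) for a in an]
uv=proj(p,X);im=cv2.imread("pics/s4.png")
for a in((uv-[220,150])*2.3): cv2.circle(im,tuple(int(v) for v in a),2,(0,0,255),-1)
cv2.imwrite("pics/s4.png",im)
E
python3 chk.py
```

```text
8.075 [ -9.  39.   4. 115.  52.  55. 122.] [-0.4672  0.6622 -1.5503] 0.05356071178663414
hover (array([0.0009, 0.0005, 0.0008]), array([-0.1117, -0.1123,  0.1209]))
down (array([-0.0699,  0.0004,  0.0714]), array([-0.1117, -0.1123,  0.1209]))
pred centre [ 0.4751 -0.1658  0.1469] axis [-0.1708 -0.9853  0.002 ]
```

View pics/s4.png

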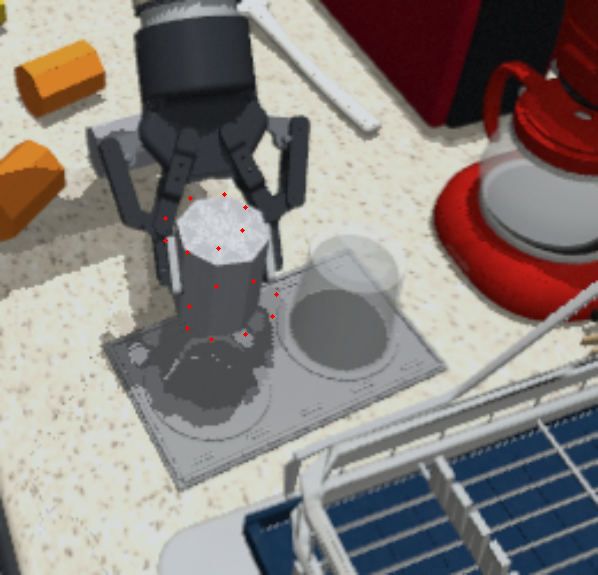

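The side view shows the beaker upright with its closed base up at crop (222,230), above the empty pad at (205,390). My overlay used the wrong axis sign, so I'll fix that and measure the in-hand offset.

```bash
cat > fit.py <<'E'
from delta import *
from scipy.optimize import minimize
o=env.get_obs();t=Ro.from_euler("xyz",o["tool_rot"],degrees=True);zz,yy=t.apply([0,0,1]),t.apply([0,1,0])
ax=t.apply([-np.sqrt(.5),0,np.sqrt(.5)]);C=o["ee_pos"]-.005*zz+.003*ax;print("pred",C,ax)
an=np.radians(22.5+45*np.arange(8));r=.027/np.cos(np.pi/8)
def pts(d,th=0):
    rot=Ro.from_rotvec(np.radians(th)*yy);a=rot.apply(ax);w=np.cross(a,yy)
    return [C+d+s*.036*a+r*(np.cos(k)*yy+np.sin(k)*w) for s in(-1,1) for k in an]
for n in("side","top"):
    p=env.get_image(n);im=p["image"][...,::-1].copy()
    ms=env.cut_out(p,"short_beaker_mid");c=proj(p,[C-.036*ax])[0].astype(int)
    print(n,c,[(round(m["score"],2),int(m["mask"].sum()),bool(m["mask"][c[1],c[0]])) for m in ms])
    for u in proj(p,pts(np.zeros(3))): cv2.circle(im,tuple(int(round(v)) for v in u),0,(0,0,255),-1)
    x0,y0=max(c[0]-70,0),max(c[1]-60,0)
    cv2.imwrite(f"pics/f_{n}.png",cv2.resize(im[y0:y0+130,x0:x0+140],None,fx=2.7,fy=4/1.48,interpolation=cv2.INTER_NEAREST))
a,b=[cv2.imread(f"pics/f_{n}.png") for n in("side","top")];cv2.imwrite("pics/f.png",np.hstack([a,b]))
E
python3 fit.py
```

```text
pred [ 0.4759 -0.1625  0.1442] [-0.0003 -0.0019 -1.    ]
side [315 248] [(0.74, 2000, True), (0.66, 1214, False), (0.61, 741, False), (0.6, 881, False)]
top [416 206] [(0.89, 876, False), (0.64, 945, False)]
```

View pics/f.png

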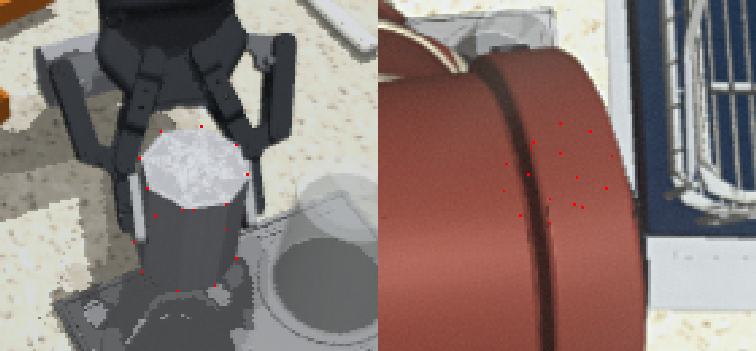

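The prediction matches the side view to about 2 mm. The arm hides it in the top view. I'll lower to just above contact.

>>> {"op": "jog_arm", "data": {
  "increments": [
    [[-0.02, 0, 0.021, 0, 0, 0, 1], [-0.04, 0, 0.041, 0, 0, 0, 1], [-0.055, 0, 0.056, 0, 0, 0, 1], [-0.063, 0, 0.065, 0, 0, 0, 1], [-0.067, 0, 0.0685, 0, 0, 0, 1], [-0.067, 0, 0.0685, 0, 0, 0, 1], [-0.067, 0, 0.0685, 0, 0, 0, 1]]
  ]
}}

```text
time: 9.2
ee_pos: [0.475, -0.1689, 0.0496]
tool_rot: [-179.9, -45.2, -100.0]
wrist_force: [0.3, 0.0, -2.2]
grip_width: 0.0534
gripper_force: 52.9
```

Run:
```python
from delta import *
o=env.get_obs();t=Ro.from_euler("xyz",o["tool_rot"],degrees=True)
ax=t.apply([-np.sqrt(.5),0,np.sqrt(.5)]);print(o["ee_pos"]-.005*t.apply([0,0,1])+.003*ax,ax,o["wrist_force"],o["q"].round(0),o["time"])
```

```text
[ 0.4756 -0.1654  0.0501] [ 0.0006 -0.0032 -1.    ] [ 0.3205  0.0089 -2.1644] [-10.  49.   6. 116.  58.  47. 111.] 9.2
```

Mid height is 50 mm, so there are about 6 mm to go. I'll descend in small steps.

>>> {"op": "jog_arm", "data": {
  "increments": [
    [[-0.0015, 0, 0.0015, 0, 0, 0, 1], [-0.003, 0, 0.003, 0, 0, 0, 1], [-0.0038, 0, 0.0038, 0, 0, 0, 1], [-0.0038, 0, 0.0038, 0, 0, 0, 1]]
  ]
}}

```text
time: 9.7
ee_pos: [0.4746, -0.1689, 0.0438]
tool_rot: [180.0, -45.2, -99.9]
wrist_force: [-1.3, 1.2, 0.4]
grip_width: 0.0534
gripper_force: 52.9
```

>>> {"op": "jog_arm", "data": {
  "increments": [
    [[-0.0004, 0, 0.0004, 0, 0, 0, 1], [-0.0004, 0, 0.0004, 0, 0, 0, 1], [-0.0004, 0, 0.0004, 0, 0, 0, -0.3], [-0.0004, 0, 0.0004, 0, 0, 0, -0.6], [-0.0004, 0, 0.0004, 0, 0, 0, -0.6], [-0.0004, 0, 0.0004, 0, 0, 0, -0.6]]
  ]
}}

```text
time: 10.45
ee_pos: [0.4746, -0.169, 0.0429]
tool_rot: [180.0, -45.2, -99.9]
wrist_force: [0.8, -0.2, -0.1]
grip_width: 0.0681
gripper_force: 0.0
```

>>> {"op": "jog_arm", "data": {
  "increments": [
    [[0, 0, -0.01, 0, 0, 0, -0.7], [0, 0, -0.03, 0, 0, 0, -0.7], [0, 0, -0.06, 0, 0, 0, -0.7], [0, 0, -0.1, 0, 0, 0, -0.7], [0, 0, -0.15, 0, 0, 0, -0.7], [0, 0, -0.15, 0, 0, 0, -0.7], [0, 0, -0.15, 0, 0, 0, -0.7], [0, 0, -0.15, 0, 0, 0, -0.7]]
  ]
}}

```text
time: 11.45
ee_pos: [0.4919, -0.0653, 0.1483]
tool_rot: [179.8, -45.3, -99.9]
wrist_force: [-0.4, 0.4, -0.5]
grip_width: 0.0724
gripper_force: 0.0
```

Run:
```python
from h import *
o=env.get_obs();print(o["time"],o["qd"],o["wrist_force"])
C=np.array([.4755,-.1654,.044]);I=[]
for n in("side","top"):
    p=env.get_image(n);im=p["image"][...,::-1].copy()
    a=np.linspace(0,2*np.pi,40)
    for zc,rr,col in((.08,.028,(0,0,255)),(.008,.028,(0,255,0))):
        for u in proj(p,np.c_[C[0]+rr*np.cos(a),C[1]+rr*np.sin(a),a*0+zc]): cv2.circle(im,tuple(int(round(v)) for v in u),0,col,-1)
    c=proj(p,C)[0].astype(int);I.append(cv2.resize(im[max(c[1]-70,0):c[1]+70,c[0]-80:c[0]+60],(390,390),interpolation=cv2.INTER_NEAREST))
cv2.imwrite("pics/end.png",np.hstack(I))
```

```text
11.45 [ 0.11065233  0.37177904  0.0224899  -0.2323031  -0.04780641 -0.0766718
  0.03854192] [-0.41401505  0.43088207 -0.45787827]
```

View pics/end.png

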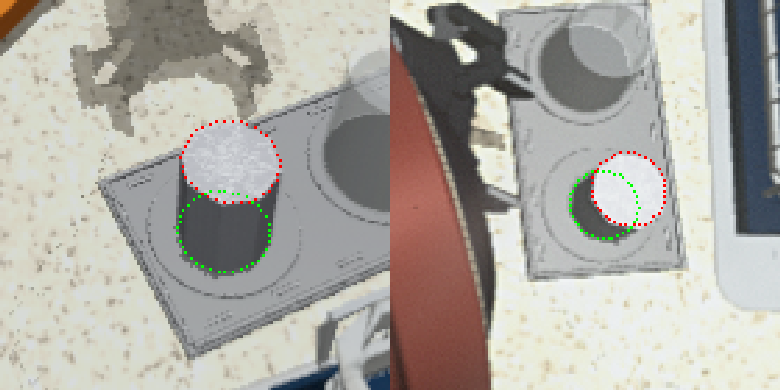

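Both views show the beaker standing upright, mouth down, inside the pad circle: side view (228,210), top view base centre (604,205) against pad centre of about (598,205). The fingers are clear and the glass hasn't moved.

```bash
python3 -c "
from station import env
print(env.hand_in())"
```

```text
the job is handed in; nothing more can be done
None
```

The short beaker stands mouth down on the empty pad, about 5 mm or less off its centre in the last pictures, released with the arm clear, and I handed the job in at about 11.5 s; the hand-in returned no verdict.

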